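# Lock the specimen holder into the inspection head

### The job

Take the specimen holder by its handle, keep it level so the specimen stays in its cup, and fit it from below into the bayonet ring under the inspection head: feel gently for the slots, press it up against the spring, and turn it counter-clockwise (seen from above) to the stop so that its lugs drop into their pockets. Leave it locked there, hanging level and let go, with the specimen still in it. Work with a light hand - about 10 N of push on the handle, upward or sideways, or 0.4 N m of twist is plenty and the stops must not be forced - and do not disturb the other things on the bench.

Things in the scene. Friction and masses are not known exactly. Their poses are not given: they have to be found in the camera images.
- holder_grip (a point): Middle of the black handle grip (56 long, 16 wide, 14 mm high, level) of the specimen holder, a loose steel cup with one straight side handle, about 240 g with its specimen. 80 mm from the cup's axis, 24 mm above the holder's underside. Axes: z up, x from handle to cup (the handle points to -x). The neck from grip to cup is 10 mm wide and high.
- holder_cup (a point): On the axis of the holder's cup, 46 mm above its underside (half-way up the lugs); axes as holder_grip. The cup is 40 mm across and 50 mm high, on a 50 mm foot.
- holder_lug (a point): Outer end of the lug above the handle, 27 mm from the cup's axis. Three such lugs, 120 degrees apart, stand out round the cup: 10 mm wide, 4 mm high, their undersides 44 and tops 48 mm above the holder's underside.
- specimen_mid (a point): Centre of the black resin-mounted specimen, a disc 30 mm across, 17 mm high, lying loose in the holder's 12 mm deep cup (34 mm inside); its top is 55 mm above the holder's underside.
- head (a point): On the axis of the fixed inspection stand's head, at the nominal underside of its bayonet ring, 140 mm above the bench. z up, x back to the column. The ring (66 mm outside, bore 44 mm) opens downward. Its setting must be felt: up to 5 mm higher or lower than nominal and turned up to 20 degrees either way. Three slots 120 degrees apart let the lugs in; elsewhere they meet its flat underside.
- entry_side (a point): 80 mm from the head's axis at the ring's nominal underside, 35 degrees to the left of the stand's front: with the ring at nominal, the lugs fit the slots when the handle points from the axis to here, with 5 degrees to spare either way. In the slots the lugs' undersides must rise at least 6 mm above the ring's underside before the holder can turn; at 10.5 mm is a hard stop.
- stop_side (a point): Likewise where the handle points at the end of the turn: a hard stop 62 degrees counter-clockwise (from above) from the middle of the slot. The lugs pass a short ramp (6 to 7.5 mm above the ring's underside) and a lip (7.5 mm); in the last 7 degrees before the stop they are wholly over pockets with a floor at 4 mm, into which they drop and lock. Twist shows first as a moment.
- stand_base (a point): Top of the stand's base plate under the head's axis. The plate is 165 x 110 mm, 10 mm thick, reaching 50 mm to the front (-x) and 55 mm to each side. Round column, 28 mm thick, 90 mm behind the axis; a level arm joins it to the head 175 to 201 mm above the bench. The head is 69 mm across, top 231 mm above the bench.
- seat (a joint): Spring seat, a 33 mm disc inside the ring bearing on the specimen's top: how far it is pushed up, m. 0 free, 0.003 with the lugs in the pockets, 0.005 to 0.0065 on ramp and lip, 0.0095 at the upper hard stop. It starts to move when the lug tops are 5 mm above the ring's underside, at 1.4 N, stiffening by 0.4 N per mm.
- level: Bystander: round bullseye level, 38 mm across, 10 mm high; origin at the centre of its underside. Leave it alone.
- objective: Bystander: bare microscope objective standing on end, 26 mm across, 41 mm high; origin at the centre of its underside. Leave it alone.
- tape: Bystander: roll of tape lying flat, 98 mm across, 25 mm high; origin at the centre of its underside. Leave it alone.
- jar: Bystander: small capped jar, 38 mm across, 48 mm high; origin at the centre of its underside. Leave it alone.
- hex_block: Bystander: hexagonal steel hardness block, 55 mm across, 12 mm high; origin at the centre of its underside. Leave it alone.

How it is judged (in metres and radians):
On the way:
1. the holder is pushed up inside the ring, high enough for its lugs to turn (value of joint seat above 0.0048 m and horizontal distance between holder_cup and head below 0.004 m), for 0.1 s.
At the end, for the whole second after the job is handed in: The holder hangs in the head with its lugs in the pockets (spring seat pushed up between 1.8 and 4.2 mm, seat at rest), its axis within 4 mm of the head's axis and within 0.09 rad of vertical, the specimen still in the cup (centre within 6 mm of holder_cup) (value of joint seat between 0.0018 and 0.0042 m and horizontal distance between holder_cup and head below 0.004 m and angle between holder_cup's own z axis and vertical below 0.09 rad and distance between specimen_mid and holder_cup below 0.006 m and velocity of joint seat below 0.01 m/s); the robot touches nothing.
It fails at once if the holder or its specimen forced against the stand: holder contact over 80 N or specimen contact over 30 N (contact force between holder and stand above 80 N or contact force between specimen and stand above 30 N).
It fails at once if the holder tilted more than 0.35 rad (angle between holder_cup's own z axis and vertical above 0.35 rad).
It fails at once if a bystander moved more than 30 mm (distance of any of level, objective, tape, jar, hex_block from where it was at the start of the episode above 0.03 m).
It also fails if it takes over 72 s, if anything falls off the work surface, if the arm or the gripper's body presses on something with over 40 N, if the wrist force passes 120 N, or if a joint passes its speed limit or range.

### The arm

A 6-joint arm with a two-finger parallel gripper is mounted at the origin on a cart in front of the work surface, level with it; the furniture and walls round the work are solid. World frame = base frame: x ahead of the robot, y to its left, z up, the work surface at z = 0. Lengths are in mm, angles in rad, forces in N, time in s.
With the tool pointing down it reaches from about 275 to 1000 mm from the base axis. Payload 8.4 kg.
Tool frame: the origin (TCP) lies at the centre of the arm's flange, where the gripper is bolted on; the fingertips stand 173 mm ahead of it and the grasp point (between the pads) lies 155 mm ahead of it; z points along the fingers, y is the direction in which the jaws open and shut (so a half turn about z gives the same grasp; the last joint's range is limited). The gripper opens to 85 mm and grips with 20 to 120 N. Pads are 22 mm wide; open, the fingers measure 114 mm over their backs; the gripper's body (76 mm by 85 mm) begins 54 mm behind the grasp point. The pads swing forward as they close: fully open they stand 13 mm farther back than shut.
Start: joints at [1.28, 0.353, 1.633, -0, 1.155, -0.002], TCP at [178, 599.121, 404.681] pointing down, gripper open.
Joint ranges: [-2.63, 2.63], [-0.92, 2.1], [0.06, 2.66], [-1.3, 4.44], [0, 2.69], [-3.02, 3.02]. Speed limits (rad/s): [2.22, 2.22, 2.79, 3.14, 3.14, 3.14].

### API

Orientations are given as a rotation vector (axis times angle).
In Python, from workcell import telemetry, cams, workorder gives the robot as it stands.
- The arm moves only by the tool jog_arm, never from a script. Its argument "rows" is a list of rows, each an object of numbers: "tx", "ty", "tz": the shift along the tool's x, y, z in units of 60 mm (1.0 is 60 mm); "yaw": the turn about the tool's z in degrees; "hand": the finger opening in mm, from 0 to 85.4. In form: [{"tx": .., "ty": .., "tz": .., "yaw": .., "hand": ..}, ...]. A call has 1 to 12 rows; each row is the pose to reach, as a shift and turn from the pose commanded when the call began, along the tool's axes at that moment; what a row does not reach only later rows make up. A row lasts 1/8 s, in which the tool goes at most 62.5 mm and 10.7 degrees, less where a joint would pass 70% of its speed; a pose out of reach is approached as far as the arm can. A call with a gripper value outside its range is refused whole. The fingers move at their own pace and stop on an object; "newtons" is the grip in N (left out, the last holds). Time passes only in rows, so rows that repeat a pose let the fingers close. It gives the time, the measured TCP pose, the force and the opening at its end, in the units of the state.
- telemetry.state(): the state, without advancing time (a new reading comes with each control period).
- cams.snapshot(name): name is "scene" or "side" or "wrist"; returns a dict with "pixels" (420x560x3 uint8, blue, green, red), "range_z" (420x560 float32, mm along the optical axis (not along the pixel's ray), 0 where there is no reading), "fx", "fy", "cx", "cy" (pixels), "eye" and "attitude" of the camera in the world. Camera axes: x right, y down, z forward; pixel columns grow to the right and rows downward; lengths in mm; the calibration is good to about 2 mm. A picture is of the moment at which its call begins.
- workorder.job_done(): hands the job in, once; it reports no verdict.
The state is a dict: "t": time; "q": joint angles; "joint_vel": joint speeds; "tau": joint torques, N m; "tool_pos": TCP position; "eef_rot": TCP orientation; "contact_force": force on the tool from outside, world axes, zero at the start; "wrist_torque": the same for the moment, N m; "grip_width": finger opening in mm.
Only numpy, scipy, OpenCV 4.12 (cv2) and the standard library are available. Lean on these libraries where they do the work, as an engineer would, in place of code of your own. Each camera call takes 0.05 s, during which the arm holds its last target. There are 200 camera calls.

## Working session

There is one attempt and no reset: what is moved stays moved. The work goes in short steps, Python scripts to look and compute and a tool call to move; the robot and the scene stay as the last step left them, time stands still between calls to the robot, and variables do not carry over. Pictures are saved under pics/ and viewed, about 8 in all and at most 12, crops included, and the job is handed in when it is done.

Besides the shell and the picture viewer there is one more tool, called after "Emit:" as name(argument=value, ...) on one line, values as JSON. jog_arm: Moves the arm, as the interface text tells. Its arguments: {"type":"object","properties":{"rows":{"type":"array"},"newtons":{"type":"number"}},"required":["rows"]}

```bash
ls; mkdir -p pics; cat > h.py <<'E'
import numpy as np, cv2
from scipy.spatial.transform import Rotation as R
from workcell import telemetry, cams, workorder
def snap(n,f=None):
    s=cams.snapshot(n)
    if f: cv2.imwrite('pics/'+f,s['pixels'])
    return s
def att(s):
    a=np.array(s['attitude'],float)
    return a if a.shape==(3,3) else R.from_rotvec(a).as_matrix()
def world(s,u,v,z=None):
    if z is None: z=s['range_z'][int(v),int(u)]
    c=np.array([(u-s['cx'])/s['fx'],(v-s['cy'])/s['fy'],1])*z
    return np.array(s['eye'])+att(s)@c
def ray_at_h(s,u,v,h):
    d=att(s)@np.array([(u-s['cx'])/s['fx'],(v-s['cy'])/s['fy'],1]); e=np.array(s['eye'])
    return e+d*(h-e[2])/d[2]
def st():
    s=telemetry.state()
    for k in ('t','tool_pos','eef_rot','contact_force','wrist_torque','grip_width','q'): print(k,np.round(s[k],3))
    return s
E
python3 - <<'E'
from h import *
import pickle
st()
a=snap('scene');b=snap('side')
pickle.dump((a,b),open('s0.pkl','wb'))
for s in (a,b): print(s['fx'],s['cx'],s['cy'],s['eye'],s['attitude'])
cv2.imwrite('pics/a.png',a['pixels']);cv2.imwrite('pics/b.png',b['pixels'])
E
```

```text
pics
t 0.0
tool_pos [177.927 598.876 403.925]
eef_rot [-4.520e-01 -3.109e+00  2.000e-03]
contact_force [0.754 0.177 0.075]
wrist_torque [-0.005 -0.037  0.003]
grip_width 85.295
q [ 1.28   0.354  1.634  0.     1.155 -0.002]
418.69980846491734 282.119254499602 207.35932863892677 [-132.02885191  535.70942356  476.53694216] [-1.20540161  1.90682758 -1.25576028]
511.2609574468355 285.764447866776 212.7199729270113 [ 321.96586218 1201.14858231  595.38109185] [-0.24807524  2.54175237 -1.62932206]
```

View pics/a.png

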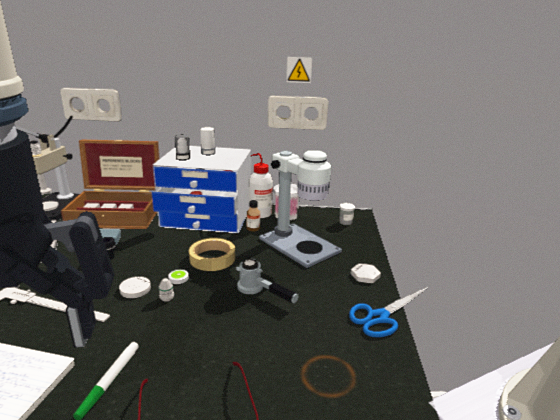

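View pics/b.png

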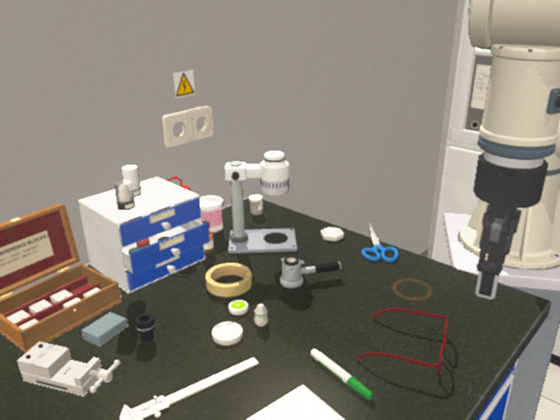

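The scene view shows the holder cup near (250,265) with its handle end at (297,298), and the head at (314,185) with the column at (284,200). In the side view the cup is at (291,262), the handle end at (340,267) and the head at (274,185).

```bash
python3 - <<'E'
from h import *
import pickle
a,b=pickle.load(open('s0.pkl','rb'))
def cloud(s):
    v,u=np.mgrid[0:420,0:560]; z=s['range_z']
    c=np.stack([(u-s['cx'])/s['fx']*z,(v-s['cy'])/s['fy']*z,z],-1)
    P=np.array(s['eye'])+c@att(s).T; P[z==0]=np.nan
    return P
for n,s,pts in(('scene',a,dict(cuptop=(250,264),g1=(275,287),g2=(293,297),headtop=(315,155),headmid=(314,185),col=(284,205),disc=(310,247),level=(177,277),tape=(199,249),obj=(166,290),hex=(366,272),jar=(347,210))),
 ('side',b,dict(cuptop=(291,261),g1=(312,269),g2=(337,266),headtop=(274,156),headmid=(274,182),col=(238,212),disc=(275,238),tape=(229,271)))):
    P=cloud(s); print(n)
    for k,(u,v) in pts.items(): print(k,np.round(P[v,u]))
    # head: circle fit of points at z 190..215 ; 
    for nm,lo,hi,box in (('ring',142,170,1),('head',182,228,1)):
        pass
    globals()['P'+n]=P
i=None
from scipy.optimize import least_squares
def fit(pts,r):
    f=lambda p: np.hypot(pts[:,0]-p[0],pts[:,1]-p[1])-r
    # start: mean shifted
    m=pts[:,:2].mean(0)
    return m,f
for n,s,P,(u,v) in (('scene',a,Pscene,(314,185)),('side',b,Pside,(274,182))):
    c=P[v,u]; 
    m=(np.hypot(P[...,0]-c[0],P[...,1]-c[1])<75)&(P[...,2]>145)&(P[...,2]<172)
    q=P[m]; e=np.array(s['eye'])[:2]; d=c[:2]-e; d/=np.linalg.norm(d)
    f=lambda p:np.hypot(q[:,0]-p[0],q[:,1]-p[1])-p[2]
    r=least_squares(f,[*(c[:2]+33*d),33],loss='soft_l1'); print('ringfit',n,len(q),r.x,np.std(f(r.x)))
    r=least_squares(lambda p:np.hypot(q[:,0]-p[0],q[:,1]-p[1])-33,c[:2]+33*d,loss='soft_l1'); print(r.x)
    q=P[(np.hypot(P[...,0]-c[0],P[...,1]-c[1])<75)&(P[...,2]>130)]; print('z pct',np.percentile(q[:,2],[0,1,5,50,99,100]))
np.savez('P.npz',sc=Pscene,si=Pside)
E
```

```text
scene
cuptop [493. 280.  55.]
g1 [439. 253.  30.]
g2 [401. 236.  28.]
headtop [559. 112. 230.]
headmid [546. 117. 171.]
col [649. 131.  87.]
disc [573. 101.   9.]
level [575. 401.   9.]
tape [663. 331.   9.]
obj [516. 433.  26.]
hex [433.  51.  13.]
jar [648. -47.  43.]
side
cuptop [499. 282.  54.]
g1 [457. 260.  26.]
g2 [406. 241.  28.]
headtop [569. 118. 228.]
headmid [567. 133. 171.]
col [656. 136.  89.]
disc [573. 107.  12.]
tape [640. 274.   9.]
ringfit scene 384 [573.29148868 102.65659078  32.80309515] 1.1582777287802477
[573.49794214 102.53996644]
z pct [136.92583795 138.89905224 143.51897911 188.97848191 230.22269856
 231.16617285]
ringfit side 308 [574.31307051 100.8426196   32.89511708] 1.6853913666374412
[574.34892929 100.71907024]
z pct [138.62908832 139.37804866 144.85969048 190.63801977 231.11188493
 232.11899148]
```

```bash
python3 - <<'E'
import cv2,numpy as np
a=cv2.imread('pics/a.png');b=cv2.imread('pics/b.png')
A=cv2.resize(a[140:310,220:350],None,fx=3,fy=3,interpolation=cv2.INTER_CUBIC)
B=cv2.resize(b[140:310,220:350],None,fx=3,fy=3,interpolation=cv2.INTER_CUBIC)
cv2.imwrite('pics/ab.png',np.hstack([A,B]))
E
```

```text
(no output)
```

View pics/ab.png

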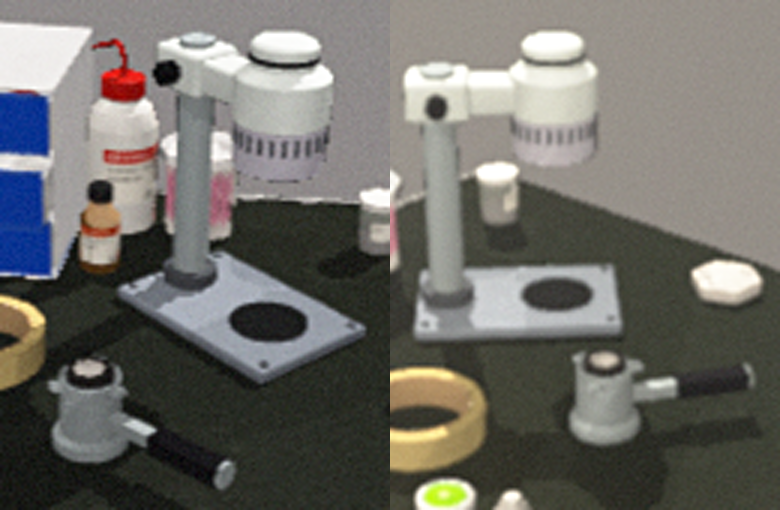

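```bash
python3 - <<'E'
from h import *
import pickle
from scipy.optimize import least_squares
a,b=pickle.load(open('s0.pkl','rb'));D=np.load('P.npz')
for n,s,P in (('scene',a,D['sc']),('side',b,D['si'])):
    e=np.array(s['eye'])[:2]
    def fit(c,rad,zlo,zhi,r,dout=None):
        m=(np.hypot(P[...,0]-c[0],P[...,1]-c[1])<rad)&(P[...,2]>zlo)&(P[...,2]<zhi); q=P[m]
        return least_squares(lambda p:np.hypot(q[:,0]-p[0],q[:,1]-p[1])-r,c,loss='soft_l1').x,len(q)
    col=fit((660,128),30,50,150,14); head=fit((574,101.5),45,145,170,33)
    print(n,'col',col,'head',head)
    d=col[0]-head[0]; print('dist',np.linalg.norm(d),'ang',np.degrees(np.arctan2(d[1],d[0])))
    cup=fit((497,283),24,16,38,20); print('cup',cup)
    m=(np.hypot(P[...,0]-497,P[...,1]-283)<15)&(P[...,2]>50)&(P[...,2]<60);q=P[m];print('spec top',q.mean(0),len(q))
    # dark grip pixels
    g=s['pixels'].max(-1)
    ang=np.degrees(np.arctan2(P[...,1]-283,P[...,0]-497)); rr=np.hypot(P[...,0]-497,P[...,1]-283)
    m=(rr>45)&(rr<115)&(P[...,2]>18)&(P[...,2]<40)&(abs((ang-205+180)%360-180)<25)
    q=P[m]; 
    top=q
    c=top.mean(0);_,_,V=np.linalg.svd((top-c)[:,:2]); print('handle',c,len(q),np.degrees(np.arctan2(V[0,1],V[0,0])),'z',np.percentile(q[:,2],[5,50,95]),'r',np.percentile(np.hypot(q[:,0]-497,q[:,1]-283),[2,98]))
    m=(abs(P[...,2]-10)<4)&(np.hypot(P[...,0]-590,P[...,1]-105)<130);
    v,u=np.nonzero(m); q=P[m][:,:2].astype(np.float32); print('plate',cv2.minAreaRect(q))
E
```

```text
scene col (array([661.133002  , 124.42313839]), 479) head (array([573.46827624, 102.55100592]), 357)
dist 90.35205764634348 ang 14.009144306292331
cup (array([500.13068842, 276.3841003 ]), 193)
spec top [496.52044826 281.09003766  53.57529538] 97
handle [424.49186946 244.8852638   26.79429755] 326 -153.81191476381966 z [19.47846811 28.27727961 30.88347185] r [ 47.42061362 108.96476592]
plate ((602.9658203125, 111.57637023925781), (166.2155303955078, 111.052001953125), 13.942265510559082)
side col (array([661.55805941, 122.35868422]), 440) head (array([574.31519592, 100.76248286]), 286)
dist 89.87609884162337 ang 13.903573991300847
cup (array([500.7045968 , 274.31159041]), 174)
spec top [498.62066699 281.9179533   53.76052852] 76
handle [429.16646208 245.90250806  26.89243397] 235 23.57047234532596 z [19.44072233 28.36003576 31.46947584] r [ 46.29947863 108.11182459]
plate ((605.110107421875, 111.53866577148438), (164.8693389892578, 114.96857452392578), 14.539912223815918)
```

```bash
cat >> h.py <<'E'
def plan(targets, hand=None):
    """targets: list of (grasp xyz, handle/tool-x world angle deg). print rows relative to current measured pose (nominal vertical tool)"""
    s=telemetry.state(); Rt=R.from_rotvec(s['eef_rot']).as_matrix(); p=np.array(s['tool_pos'])
    ph0=np.degrees(np.arctan2(Rt[1,0],Rt[0,0]))
    for g,ang in targets:
        d=Rt.T@(np.array(g)+[0,0,155]-p)/60
        y=-((ang-ph0+180)%360-180)
        print('tx %.3f ty %.3f tz %.3f yaw %.2f'%(*d,y))
E
python3 - <<'E'
from h import *
s=telemetry.state(); w=snap('wrist')
Rt=R.from_rotvec(s['eef_rot']).as_matrix()
print('cam in tool',Rt.T@(np.array(w['eye'])-s['tool_pos']),Rt.T@att(w))
hc=np.array([497,281.5]);
for th in (205.,204):
  u=np.array([np.cos(np.radians(th)),np.sin(np.radians(th))])
  print(hc+80*u,hc+86*u)
plan([((424,246,120),205),((424,246,120),25)])
E
```

```text
cam in tool [80.13582661 -0.12627565 30.79915888] [[ 6.20280670e-04 -9.50724980e-01 -3.10034882e-01]
 [ 9.99999767e-01  6.78016298e-04 -7.84637687e-05]
 [ 2.84806168e-04 -3.10034761e-01  9.50725179e-01]]
[424.49537704 247.69053906] [419.05753031 245.15482949]
[423.91636339 248.96106855] [418.43509064 246.5206487 ]
tx -5.607 ty -4.469 tz 2.157 yaw -41.55
tx -5.607 ty -4.469 tz 2.157 yaw 138.45
```

Emit:
jog_arm(rows=[{"tx":-2.8,"ty":-2.2,"tz":0.5,"yaw":-20,"hand":85},{"tx":-5.65,"ty":-4.43,"tz":1.3,"yaw":-41,"hand":60},{"tx":-5.65,"ty":-4.43,"tz":1.3,"yaw":-41,"hand":60},{"tx":-5.65,"ty":-4.43,"tz":1.3,"yaw":-41,"hand":60},{"tx":-5.65,"ty":-4.43,"tz":1.3,"yaw":-41,"hand":60},{"tx":-5.65,"ty":-4.43,"tz":1.3,"yaw":-41,"hand":60},{"tx":-5.65,"ty":-4.43,"tz":1.3,"yaw":-41,"hand":60},{"tx":-5.65,"ty":-4.43,"tz":1.3,"yaw":-41,"hand":60},{"tx":-5.65,"ty":-4.43,"tz":1.3,"yaw":-41,"hand":60},{"tx":-5.65,"ty":-4.43,"tz":1.3,"yaw":-41,"hand":60},{"tx":-5.65,"ty":-4.43,"tz":1.3,"yaw":-41,"hand":60},{"tx":-5.65,"ty":-4.43,"tz":1.3,"yaw":-41,"hand":60}])

```text
t: 1.65
tool_pos: [426.9, 248.5, 326.9]
eef_rot: [-0.667, 3.07, 0.0]
contact_force: [0.7, -0.3, -0.2]
grip_width: 59.7
```

```bash
python3 - <<'E'
from h import *
import pickle
s=st(); w=snap('wrist','w1.png'); pickle.dump((w,s),open('w1.pkl','wb'))
E
```

```text
t 1.65
tool_pos [426.851 248.521 326.856]
eef_rot [-0.667  3.07   0.   ]
contact_force [ 0.749 -0.305 -0.209]
wrist_torque [ 0.023  0.038 -0.046]
grip_width 59.678
q [ 0.524  0.247  1.983  0.     0.912 -1.475]
```

View pics/w1.png

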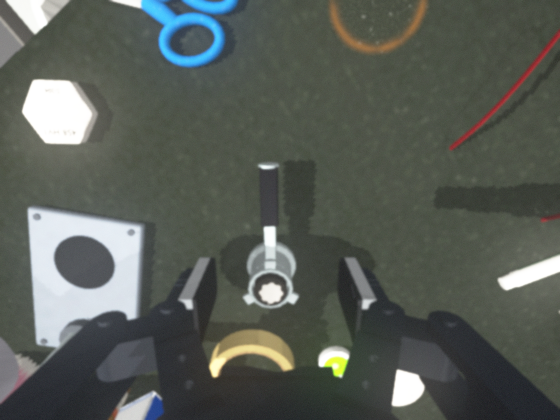

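Wrist view: the grip runs from (268,168) to (269,226), the specimen top is near (271,291), the two far lugs are at (249,299) and (293,298), and the finger pads lie symmetrically at x≈205 and 350.

```bash
python3 - <<'E'
from h import *
import pickle
w,s=pickle.load(open('w1.pkl','rb'))
for n,u,v,h in(('gripfar',268,172,31),('gripmid',268.5,197,31),('gripnear',269,224,31),('spec',271,291,55),('lugL',249,299,48),('lugR',294,299,48)):
    print(n,np.round(world(w,u,v),1) if w['range_z'][int(v),int(u)] else None,np.round(ray_at_h(w,u,v,h),1))
v,u=np.mgrid[150:240,230:310]; z=w['range_z'][150:240,230:310]
P=np.array([world(w,a,b,c) for a,b,c in zip(u.ravel(),v.ravel(),z.ravel())])
q=P[(P[:,2]>27)&(P[:,2]<36)]; c=q.mean(0);V=np.linalg.svd((q-c)[:,:2])[2][0]; t=(q-c)[:,:2]@V
print('handle',c,len(q),np.degrees(np.arctan2(V[1],V[0])),np.ptp(t),np.median(q[:,2]))
v,u=np.mgrid[265:310,240:305]; z=w['range_z'][265:310,240:305]
P=np.array([world(w,a,b,c) for a,b,c in zip(u.ravel(),v.ravel(),z.ravel())])
q=P[(P[:,2]>53)&(P[:,2]<60)]; print('spec',q.mean(0),len(q),np.ptp(q,0))
q=P[(P[:,2]>44)&(P[:,2]<60)]; print('cup',q.mean(0),len(q),np.ptp(q,0))
E
```

```text
gripfar [407.3 231.6  31.1] [407.3 231.6  31. ]
gripmid [427.3 241.   31.3] [427.4 241.   31. ]
gripnear [450.3 251.8  31.1] [450.4 251.8  31. ]
spec [498.4 275.9  55.4] [498.6 276.   55. ]
lugL [519.  262.9  47.8] [518.9 262.9  48. ]
lugR [502.  300.5  47.5] [501.8 300.3  48. ]
handle [429.67810045 241.91723836  30.55700177] 1266 24.95439522614172 70.18893279371787 30.650916167970394
spec [498.88834162 274.73345835  54.88907168] 784 [29.8154364  29.74686327  3.52649429]
cup [497.68166304 274.3417516   51.79493699] 1574 [46.01861451 46.83696169 12.49257004]
```

```bash
python3 - <<'E'
from h import *
plan([((420.4,238.5,70),205),((420.4,238.5,23),205)])
E
```

```text
tx 0.168 ty -0.105 tz 1.697 yaw -0.47
tx 0.168 ty -0.105 tz 2.480 yaw -0.47
```

Emit:
jog_arm(rows=[{"tx":0.17,"ty":-0.105,"tz":0.8,"yaw":-0.5,"hand":50},{"tx":0.17,"ty":-0.105,"tz":1.6,"yaw":-0.5,"hand":45},{"tx":0.17,"ty":-0.105,"tz":2.1,"yaw":-0.5,"hand":40},{"tx":0.17,"ty":-0.105,"tz":2.48,"yaw":-0.5,"hand":40},{"tx":0.17,"ty":-0.105,"tz":2.48,"yaw":-0.5,"hand":40},{"tx":0.17,"ty":-0.105,"tz":2.48,"yaw":-0.5,"hand":40}], newtons=30)

```text
t: 2.45
tool_pos: [420.8, 238.1, 178.6]
eef_rot: [-0.679, 3.067, 0.0]
contact_force: [-0.4, -0.2, 0.5]
grip_width: 40.0
```

Emit:
jog_arm(rows=[{"tx":0,"ty":0,"tz":0,"yaw":0,"hand":20},{"tx":0,"ty":0,"tz":0,"yaw":0,"hand":20},{"tx":0,"ty":0,"tz":0,"yaw":0,"hand":8},{"tx":0,"ty":0,"tz":0,"yaw":0,"hand":5},{"tx":0,"ty":0,"tz":0,"yaw":0,"hand":5}], newtons=30)

```text
t: 3.08
tool_pos: [420.7, 237.9, 178.1]
eef_rot: [-0.679, 3.067, 0.0]
contact_force: [-0.5, 0.9, 3.6]
grip_width: 15.5
```

Emit:
jog_arm(rows=[{"tx":0,"ty":0,"tz":0,"yaw":0,"hand":5},{"tx":0,"ty":0,"tz":0,"yaw":0,"hand":0},{"tx":0,"ty":0,"tz":0,"yaw":0,"hand":0},{"tx":0,"ty":0,"tz":0,"yaw":0,"hand":0}], newtons=100)

```text
t: 3.58
tool_pos: [420.7, 237.9, 178.1]
eef_rot: [-0.679, 3.067, 0.0]
contact_force: [-1.7, 0.6, 5.3]
grip_width: 14.0
```

```bash
python3 - <<'E'
from h import *
import pickle
s=st(); w=snap('wrist'); b=snap('side')
cv2.imwrite('pics/g1.png',np.hstack([w['pixels'][150:350,180:380],b['pixels'][180:380,230:430]]).repeat(2,0).repeat(2,1))
E
```

```text
t 3.575
tool_pos [420.691 237.928 178.076]
eef_rot [-0.679  3.067  0.   ]
contact_force [-1.746  0.632  5.334]
wrist_torque [ 0.248 -0.08   0.095]
grip_width 13.967
q [ 0.512  0.489  2.085  0.     0.567 -1.495]
```

View pics/g1.png

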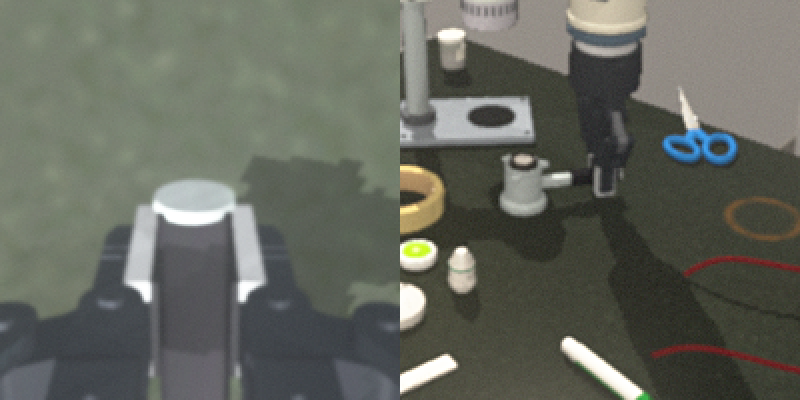

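Gripped: the pads hold the grip symmetrically at 14 mm opening. Next I lift and check for tilt.

Emit:
jog_arm(rows=[{"tx":0,"ty":0,"tz":-0.04,"yaw":0,"hand":0},{"tx":0,"ty":0,"tz":-0.12,"yaw":0,"hand":0},{"tx":0,"ty":0,"tz":-0.25,"yaw":0,"hand":0},{"tx":0,"ty":0,"tz":-0.4,"yaw":0,"hand":0},{"tx":0,"ty":0,"tz":-0.55,"yaw":0,"hand":0},{"tx":0,"ty":0,"tz":-0.7,"yaw":0,"hand":0},{"tx":0,"ty":0,"tz":-0.8,"yaw":0,"hand":0},{"tx":0,"ty":0,"tz":-0.83,"yaw":0,"hand":0},{"tx":0,"ty":0,"tz":-0.83,"yaw":0,"hand":0},{"tx":0,"ty":0,"tz":-0.83,"yaw":0,"hand":0}], newtons=100)

```text
t: 4.92
tool_pos: [420.5, 237.7, 227.4]
eef_rot: [0.679, -3.067, 0.0]
contact_force: [-0.6, -0.1, -2.2]
grip_width: 14.1
```

```bash
python3 - <<'E'
from h import *
import pickle
s=st(); a=snap('scene'); b=snap('side')
pickle.dump((a,b,s),open('s2.pkl','wb'))
for n,w in (('a',a),('b',b)):
    v,u=np.mgrid[0:420,0:560]; z=w['range_z']
    P=np.array(w['eye'])+np.stack([(u-w['cx'])/w['fx']*z,(v-w['cy'])/w['fy']*z,z],-1)@att(w).T
    r=np.hypot(P[...,0]-499,P[...,1]-275)
    q=P[(z>0)&(r<15)&(P[...,2]>96)&(P[...,2]<114)]
    A=np.c_[q[:,:2]-q[:,:2].mean(0),np.ones(len(q))]; c=np.linalg.lstsq(A,q[:,2],rcond=None)[0]
    print(n,'spec top',q.mean(0),len(q),'slope',c[:2])
    q=P[(z>0)&(r<24)&(P[...,2]>58)&(P[...,2]<88)]
    from scipy.optimize import least_squares
    print('cup',least_squares(lambda p:np.hypot(q[:,0]-p[0]-p[2]*(q[:,2]-75),q[:,1]-p[1]-p[3]*(q[:,2]-75))-20,[499,275,0,0],loss='soft_l1').x,len(q))
B=[b['pixels'][150:350,230:430],a['pixels'][180:380,180:380]]
cv2.imwrite('pics/g2.png',np.hstack(B).repeat(2,0).repeat(2,1))
E
```

```text
t 4.925
tool_pos [420.485 237.732 227.429]
eef_rot [ 0.679 -3.067  0.   ]
contact_force [-0.619 -0.114 -2.178]
wrist_torque [-0.117  0.186 -0.051]
grip_width 14.146
q [ 0.511  0.395  2.069 -0.     0.679 -1.495]
a spec top [496.29214694 275.89023054 101.16571845] 112 slope [0.08774652 0.02002929]
cup [4.99674077e+02 2.75822190e+02 2.47839594e-02 4.71817594e-03] 294
b spec top [498.20839532 278.05905943 101.42380075] 92 slope [ 0.04216246 -0.11557764]
cup [ 5.00182310e+02  2.73888400e+02  1.09038084e-02 -3.09183048e-02] 256
```

View pics/g2.png

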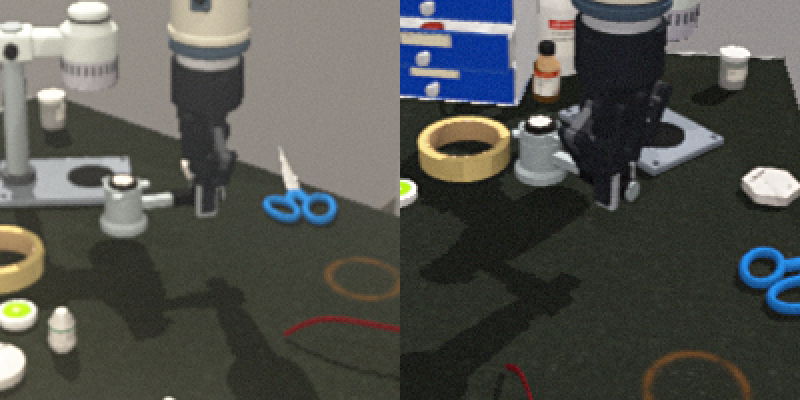

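The holder hangs level at about 50 mm: in the left (side) crop the cup is at (124,205), in the right (scene) crop at (540,155). I'll plan the move under the head.

```bash
cat >> h.py <<'E'
C=np.array([573.9,101.66]); RG=87.6
def ent(th,zt,c=C): # grasp target for handle angle th, tool z zt
    t=np.radians(th); return ((c[0]+RG*np.cos(t),c[1]+RG*np.sin(t),zt-155),th)
E
python3 - <<'E'
from h import *
plan([ent(159,227.4),ent(159,250),ent(159,262)])
E
```

```text
tx -0.346 ty -2.086 tz 0.000 yaw 45.96
tx -0.346 ty -2.086 tz -0.377 yaw 45.96
tx -0.346 ty -2.086 tz -0.577 yaw 45.96
```

Emit:
jog_arm(rows=[{"tx":-0.02,"ty":-0.1,"tz":0,"yaw":2,"hand":0},{"tx":-0.07,"ty":-0.4,"tz":0,"yaw":9,"hand":0},{"tx":-0.13,"ty":-0.8,"tz":0,"yaw":18,"hand":0},{"tx":-0.2,"ty":-1.2,"tz":0,"yaw":27,"hand":0},{"tx":-0.27,"ty":-1.6,"tz":0,"yaw":36,"hand":0},{"tx":-0.33,"ty":-1.95,"tz":-0.03,"yaw":43,"hand":0},{"tx":-0.346,"ty":-2.086,"tz":-0.12,"yaw":46,"hand":0},{"tx":-0.346,"ty":-2.086,"tz":-0.24,"yaw":46,"hand":0},{"tx":-0.346,"ty":-2.086,"tz":-0.35,"yaw":46,"hand":0},{"tx":-0.346,"ty":-2.086,"tz":-0.38,"yaw":46,"hand":0},{"tx":-0.346,"ty":-2.086,"tz":-0.38,"yaw":46,"hand":0},{"tx":-0.346,"ty":-2.086,"tz":-0.38,"yaw":46,"hand":0}])

```text
t: 6.52
tool_pos: [492.0, 133.3, 250.3]
eef_rot: [-0.573, -3.089, 0.0]
contact_force: [0.6, 0.8, -2.0]
grip_width: 14.1
```

```bash
cat >> h.py <<'E'
from scipy.optimize import least_squares
def cloud(w):
    v,u=np.mgrid[0:420,0:560]; z=w['range_z']
    P=np.array(w['eye'])+np.stack([(u-w['cx'])/w['fx']*z,(v-w['cy'])/w['fy']*z,z],-1)@att(w).T
    return P[z>0]
def check(zf):
    """zf = holder underside height; fit cup and ring axes in each camera"""
    for n in('scene','side'):
        w=snap(n);P=cloud(w)
        r=np.hypot(P[:,0]-C[0],P[:,1]-C[1]); 
        f=lambda q,R0,z0:least_squares(lambda p:np.hypot(q[:,0]-p[0]-p[2]*(q[:,2]-z0),q[:,1]-p[1]-p[3]*(q[:,2]-z0))-R0,[*C,0,0],loss='soft_l1').x.round(3)
        q=P[(r<24)&(P[:,2]>zf+8)&(P[:,2]<zf+40)]; a=f(q,20,zf+46)
        q2=P[(r<40)&(P[:,2]>147)&(P[:,2]<170)]; b=least_squares(lambda p:np.hypot(q2[:,0]-p[0],q2[:,1]-p[1])-33,C,loss='soft_l1').x
        print(n,'cup@lug',a,len(q),'ring',b.round(2),'diff',a[:2]-b,len(q2))
    return w
E
python3 - <<'E'
from h import *
s=st(); w=check(s['tool_pos'][2]-178); cv2.imwrite('pics/c1.png',w['pixels'][130:290,180:380].repeat(4,0).repeat(4,1)[:600])
E
```

```text
t 6.525
tool_pos [491.994 133.294 250.331]
eef_rot [-0.573 -3.089  0.   ]
contact_force [ 0.562  0.81  -2.016]
wrist_torque [ 0.102  0.211 -0.03 ]
grip_width 14.056
q [ 0.262  0.387  2.001  0.     0.754 -0.942]
scene cup@lug [ 5.73912e+02  1.02824e+02 -1.00000e-03 -7.00000e-03] 75 ring [571.56 102.99] diff [ 2.34771833 -0.16917449] 19
side cup@lug [ 5.74222e+02  9.97520e+01 -1.70000e-02 -4.80000e-02] 204 ring [574.35 100.37] diff [-0.13071649 -0.62212034] 265
```

View pics/c1.png

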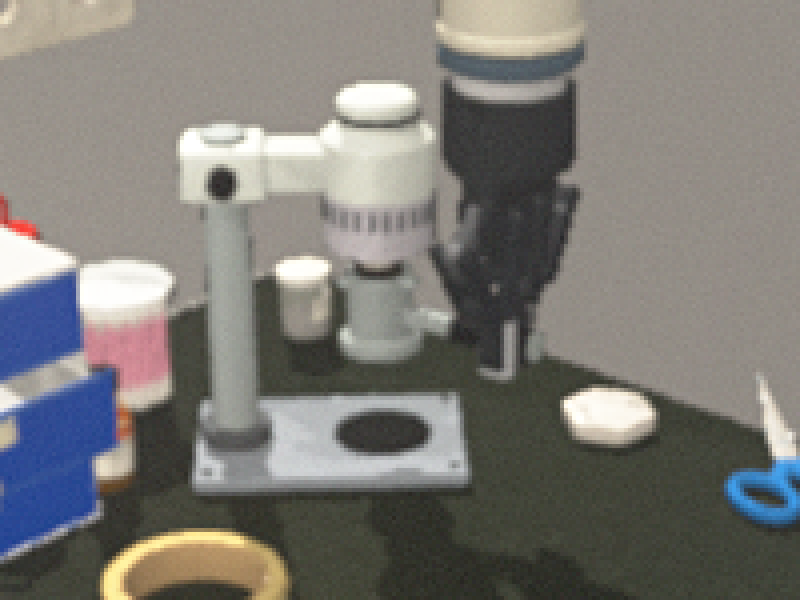

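Side view: the cup at (378,310) stands centred under the ring (bottom at (376,262)), gripper clear of the head. Rising gently to feel.

Emit:
jog_arm(rows=[{"tx":0,"ty":0,"tz":-0.1,"yaw":0,"hand":0},{"tx":0,"ty":0,"tz":-0.2,"yaw":0,"hand":0},{"tx":0,"ty":0,"tz":-0.25,"yaw":0,"hand":0},{"tx":0,"ty":0,"tz":-0.25,"yaw":0,"hand":0},{"tx":0,"ty":0,"tz":-0.25,"yaw":0,"hand":0}])

```text
t: 7.25
tool_pos: [492.2, 133.1, 265.5]
eef_rot: [-0.574, -3.089, 0.0]
contact_force: [-0.4, 0.1, -2.4]
grip_width: 14.0
```

Emit:
jog_arm(rows=[{"tx":0,"ty":0,"tz":-0.01,"yaw":0,"hand":0},{"tx":0,"ty":0,"tz":-0.02,"yaw":0,"hand":0},{"tx":0,"ty":0,"tz":-0.02,"yaw":0,"hand":0}])

```text
t: 7.62
tool_pos: [492.2, 133.1, 266.7]
eef_rot: [-0.574, -3.089, 0.0]
contact_force: [0.6, 0.0, -2.6]
grip_width: 14.5
```

Emit:
jog_arm(rows=[{"tx":0,"ty":0,"tz":-0.01,"yaw":0,"hand":0},{"tx":0,"ty":0,"tz":-0.02,"yaw":0,"hand":0},{"tx":0,"ty":0,"tz":-0.02,"yaw":0,"hand":0}])

```text
t: 8.0
tool_pos: [492.2, 133.1, 268.0]
eef_rot: [0.574, 3.089, 0.0]
contact_force: [0.3, -0.3, -1.9]
grip_width: 14.3
```

Emit:
jog_arm(rows=[{"tx":0,"ty":0,"tz":-0.01,"yaw":0,"hand":0},{"tx":0,"ty":0,"tz":-0.015,"yaw":0,"hand":0},{"tx":0,"ty":0,"tz":-0.015,"yaw":0,"hand":0}])

```text
t: 8.38
tool_pos: [492.2, 133.1, 268.8]
eef_rot: [0.574, 3.089, 0.0]
contact_force: [-0.3, 0.3, -2.4]
grip_width: 14.1
```

Emit:
jog_arm(rows=[{"tx":0,"ty":0,"tz":-0.01,"yaw":0,"hand":0},{"tx":0,"ty":0,"tz":-0.015,"yaw":0,"hand":0},{"tx":0,"ty":0,"tz":-0.015,"yaw":0,"hand":0}])

```text
t: 8.75
tool_pos: [492.2, 133.1, 269.7]
eef_rot: [0.574, 3.089, 0.0]
contact_force: [0.5, -0.2, -2.5]
grip_width: 14.4
```

Emit:
jog_arm(rows=[{"tx":0,"ty":0,"tz":-0.01,"yaw":0,"hand":0},{"tx":0,"ty":0,"tz":-0.015,"yaw":0,"hand":0},{"tx":0,"ty":0,"tz":-0.015,"yaw":0,"hand":0}])

```text
t: 9.12
tool_pos: [492.1, 133.1, 270.5]
eef_rot: [-0.574, -3.089, 0.0]
contact_force: [0.2, 0.1, -3.5]
grip_width: 14.7
```

Emit:
jog_arm(rows=[{"tx":0,"ty":0,"tz":-0.01,"yaw":0,"hand":0},{"tx":0,"ty":0,"tz":-0.01,"yaw":0,"hand":0},{"tx":0,"ty":0,"tz":-0.01,"yaw":0,"hand":0}])

```text
t: 9.5
tool_pos: [492.1, 133.1, 271.0]
eef_rot: [-0.574, -3.088, 0.0]
contact_force: [0.7, 0.5, -5.9]
grip_width: 14.1
```

Emit:
jog_arm(rows=[{"tx":0,"ty":0,"tz":-0.01,"yaw":0,"hand":0},{"tx":0,"ty":0,"tz":-0.01,"yaw":0,"hand":0},{"tx":0,"ty":0,"tz":-0.01,"yaw":0,"hand":0}])

```text
t: 9.88
tool_pos: [492.0, 133.1, 271.6]
eef_rot: [-0.574, -3.088, 0.0]
contact_force: [-0.1, 1.1, -7.9]
grip_width: 14.1
```

```bash
python3 - <<'E'
from h import *
st();check(94)
E
```

```text
t 9.875
tool_pos [492.015 133.078 271.606]
eef_rot [-0.574 -3.088  0.   ]
contact_force [-0.059  1.054 -7.933]
wrist_torque [0.36  0.648 0.051]
grip_width 14.118
q [ 0.261  0.352  1.989  0.     0.801 -0.942]
scene cup@lug [ 5.74594e+02  1.01493e+02  5.90000e-02 -7.30000e-02] 66 ring [574.04 102.36] diff [ 0.55073839 -0.8646809 ] 48
side cup@lug [ 5.74650e+02  1.00063e+02  2.20000e-02 -3.50000e-02] 195 ring [574.45 100.77] diff [ 0.19750272 -0.70656726] 247
```

Flat underside felt at tool z≈270.3, with stiffness about 4 N/mm. I'll probe other angles at 7° steps, backing off between them.

Emit:
jog_arm(rows=[{"tx":0,"ty":0,"tz":0.045,"yaw":0,"hand":0},{"tx":-0.011,"ty":-0.178,"tz":0.045,"yaw":-7,"hand":0},{"tx":-0.011,"ty":-0.178,"tz":0.045,"yaw":-7,"hand":0},{"tx":-0.011,"ty":-0.178,"tz":0.02,"yaw":-7,"hand":0},{"tx":-0.011,"ty":-0.178,"tz":0.01,"yaw":-7,"hand":0},{"tx":-0.011,"ty":-0.178,"tz":0.01,"yaw":-7,"hand":0},{"tx":-0.011,"ty":-0.178,"tz":0.01,"yaw":-7,"hand":0}])

```text
t: 10.85
tool_pos: [489.1, 123.0, 271.1]
eef_rot: [0.384, 3.118, -0.0]
contact_force: [2.3, -0.7, -7.3]
grip_width: 14.4
```

Emit:
jog_arm(rows=[{"tx":0,"ty":0,"tz":0.035,"yaw":0,"hand":0},{"tx":-0.011,"ty":-0.178,"tz":0.035,"yaw":-7,"hand":0},{"tx":-0.011,"ty":-0.178,"tz":0.035,"yaw":-7,"hand":0},{"tx":-0.011,"ty":-0.178,"tz":0.01,"yaw":-7,"hand":0},{"tx":-0.011,"ty":-0.178,"tz":0,"yaw":-7,"hand":0},{"tx":-0.011,"ty":-0.178,"tz":0,"yaw":-7,"hand":0},{"tx":-0.011,"ty":-0.178,"tz":0,"yaw":-7,"hand":0}])

```text
t: 11.72
tool_pos: [486.9, 112.5, 271.0]
eef_rot: [-0.193, -3.135, 0.0]
contact_force: [0.2, 0.5, -6.9]
grip_width: 14.1
```

Emit:
jog_arm(rows=[{"tx":0,"ty":0,"tz":0.035,"yaw":0,"hand":0},{"tx":-0.011,"ty":-0.178,"tz":0.035,"yaw":-7,"hand":0},{"tx":-0.011,"ty":-0.178,"tz":0.035,"yaw":-7,"hand":0},{"tx":-0.011,"ty":-0.178,"tz":0.01,"yaw":-7,"hand":0},{"tx":-0.011,"ty":-0.178,"tz":0,"yaw":-7,"hand":0},{"tx":-0.011,"ty":-0.178,"tz":0,"yaw":-7,"hand":0},{"tx":-0.011,"ty":-0.178,"tz":0,"yaw":-7,"hand":0}])

```text
t: 12.6
tool_pos: [486.3, 101.8, 271.0]
eef_rot: [-0.002, -3.141, 0.0]
contact_force: [1.2, -0.9, -7.1]
grip_width: 13.9
```

Emit:
jog_arm(rows=[{"tx":0,"ty":0,"tz":0.035,"yaw":0,"hand":0},{"tx":-0.011,"ty":0.178,"tz":0.035,"yaw":7,"hand":0},{"tx":-0.043,"ty":0.353,"tz":0.035,"yaw":14,"hand":0},{"tx":-0.097,"ty":0.523,"tz":0.035,"yaw":21,"hand":0},{"tx":-0.171,"ty":0.685,"tz":0.035,"yaw":28,"hand":0},{"tx":-0.171,"ty":0.685,"tz":0.035,"yaw":28,"hand":0},{"tx":-0.171,"ty":0.685,"tz":0.01,"yaw":28,"hand":0},{"tx":-0.171,"ty":0.685,"tz":0,"yaw":28,"hand":0},{"tx":-0.171,"ty":0.685,"tz":0,"yaw":28,"hand":0},{"tx":-0.171,"ty":0.685,"tz":0,"yaw":28,"hand":0}])

```text
t: 13.85
tool_pos: [496.6, 142.6, 271.2]
eef_rot: [-0.761, -3.048, -0.0]
contact_force: [-0.9, 0.7, -3.1]
grip_width: 14.4
```

Emit:
jog_arm(rows=[{"tx":0,"ty":0,"tz":0.035,"yaw":0,"hand":0},{"tx":-0.011,"ty":0.178,"tz":0.035,"yaw":7,"hand":0},{"tx":-0.011,"ty":0.178,"tz":0.035,"yaw":7,"hand":0},{"tx":-0.011,"ty":0.178,"tz":0.01,"yaw":7,"hand":0},{"tx":-0.011,"ty":0.178,"tz":0,"yaw":7,"hand":0},{"tx":-0.011,"ty":0.178,"tz":0,"yaw":7,"hand":0},{"tx":-0.011,"ty":0.178,"tz":0,"yaw":7,"hand":0}])

```text
t: 14.72
tool_pos: [502.1, 151.8, 271.1]
eef_rot: [-0.945, -2.996, 0.0]
contact_force: [-1.2, -0.0, -3.1]
grip_width: 14.4
```

Emit:
jog_arm(rows=[{"tx":0,"ty":0,"tz":0.035,"yaw":0,"hand":0},{"tx":-0.011,"ty":0.178,"tz":0.035,"yaw":7,"hand":0},{"tx":-0.011,"ty":0.178,"tz":0.035,"yaw":7,"hand":0},{"tx":-0.011,"ty":0.178,"tz":0.01,"yaw":7,"hand":0},{"tx":-0.011,"ty":0.178,"tz":0,"yaw":7,"hand":0},{"tx":-0.011,"ty":0.178,"tz":0,"yaw":7,"hand":0},{"tx":-0.011,"ty":0.178,"tz":0,"yaw":7,"hand":0}])

```text
t: 15.6
tool_pos: [508.7, 160.2, 271.0]
eef_rot: [-1.126, -2.932, 0.0]
contact_force: [-1.2, 0.7, -6.1]
grip_width: 13.9
```

In the slot at 145° and 152°, blocked at 138° and 159°, so the slot centre is about 148.5° and the stop about 210.5°.

Emit:
jog_arm(rows=[{"tx":0,"ty":0,"tz":0.035,"yaw":0,"hand":0},{"tx":-0.011,"ty":-0.178,"tz":0.035,"yaw":-7,"hand":0},{"tx":-0.0245,"ty":-0.266,"tz":0.035,"yaw":-10.5,"hand":0},{"tx":-0.0245,"ty":-0.266,"tz":0.035,"yaw":-10.5,"hand":0},{"tx":-0.0245,"ty":-0.266,"tz":0.01,"yaw":-10.5,"hand":0},{"tx":-0.0245,"ty":-0.266,"tz":-0.01,"yaw":-10.5,"hand":0},{"tx":-0.0245,"ty":-0.266,"tz":-0.02,"yaw":-10.5,"hand":0},{"tx":-0.0245,"ty":-0.266,"tz":-0.02,"yaw":-10.5,"hand":0},{"tx":-0.0245,"ty":-0.266,"tz":-0.02,"yaw":-10.5,"hand":0}])

```text
t: 16.73
tool_pos: [499.4, 147.5, 272.4]
eef_rot: [-0.854, -3.023, 0.0]
contact_force: [-0.2, -0.2, -2.1]
grip_width: 14.4
```

```bash
python3 - <<'E'
from h import *
st();check(95)
E
```

```text
t 16.725
tool_pos [499.35  147.453 272.358]
eef_rot [-0.854 -3.023  0.   ]
contact_force [-0.196 -0.17  -2.095]
wrist_torque [ 0.116  0.225 -0.049]
grip_width 14.356
q [ 0.284  0.365  1.966 -0.     0.811 -0.736]
scene cup@lug [5.75396e+02 1.05303e+02 5.60000e-02 1.42000e-01] 73 ring [573.69 102.23] diff [1.70474916 3.06888122] 3
side cup@lug [ 5.74491e+02  1.00295e+02  2.30000e-02 -2.20000e-02] 185 ring [574.46 100.78] diff [ 0.03352114 -0.48109763] 184
```

Emit:
jog_arm(rows=[{"tx":0,"ty":0,"tz":-0.02,"yaw":0,"hand":0},{"tx":0,"ty":0,"tz":-0.04,"yaw":0,"hand":0},{"tx":0,"ty":0,"tz":-0.055,"yaw":0,"hand":0},{"tx":0,"ty":0,"tz":-0.055,"yaw":0,"hand":0}])

```text
t: 17.32
tool_pos: [499.3, 147.5, 275.7]
eef_rot: [-0.854, -3.023, 0.0]
contact_force: [-0.3, -0.1, -3.7]
grip_width: 14.0
```

Emit:
jog_arm(rows=[{"tx":0,"ty":0,"tz":-0.01,"yaw":0,"hand":0},{"tx":0,"ty":0,"tz":-0.02,"yaw":0,"hand":0},{"tx":0,"ty":0,"tz":-0.03,"yaw":0,"hand":0},{"tx":0,"ty":0,"tz":-0.03,"yaw":0,"hand":0}])

```text
t: 17.82
tool_pos: [499.3, 147.5, 277.5]
eef_rot: [-0.854, -3.023, 0.0]
contact_force: [-0.2, 0.2, -5.1]
grip_width: 13.9
```

Emit:
jog_arm(rows=[{"tx":0,"ty":0,"tz":-0.015,"yaw":0,"hand":0},{"tx":0,"ty":0,"tz":-0.03,"yaw":0,"hand":0},{"tx":0,"ty":0,"tz":-0.042,"yaw":0,"hand":0},{"tx":0,"ty":0,"tz":-0.042,"yaw":0,"hand":0}])

```text
t: 18.32
tool_pos: [499.3, 147.4, 280.0]
eef_rot: [-0.854, -3.023, 0.0]
contact_force: [0.2, 0.1, -6.1]
grip_width: 14.5
```

Emit:
jog_arm(rows=[{"tx":0,"ty":0,"tz":-0.01,"yaw":0,"hand":0},{"tx":0,"ty":0,"tz":-0.02,"yaw":0,"hand":0},{"tx":0,"ty":0,"tz":-0.033,"yaw":0,"hand":0},{"tx":0,"ty":0,"tz":-0.033,"yaw":0,"hand":0}])

```text
t: 18.82
tool_pos: [499.3, 147.4, 282.0]
eef_rot: [-0.854, -3.023, 0.0]
contact_force: [-0.3, 0.3, -6.2]
grip_width: 14.3
```

Emit:
jog_arm(rows=[{"tx":0,"ty":0,"tz":-0.01,"yaw":0,"hand":0},{"tx":0,"ty":0,"tz":-0.02,"yaw":0,"hand":0},{"tx":0,"ty":0,"tz":-0.025,"yaw":0,"hand":0},{"tx":0,"ty":0,"tz":-0.025,"yaw":0,"hand":0}])

```text
t: 19.32
tool_pos: [499.3, 147.4, 283.5]
eef_rot: [-0.854, -3.023, 0.0]
contact_force: [-0.2, 0.7, -7.2]
grip_width: 14.4
```

```bash
python3 - <<'E'
from h import *
st();check(104)
E
```

```text
t 19.325
tool_pos [499.311 147.44  283.466]
eef_rot [-0.854 -3.023  0.   ]
contact_force [-0.172  0.692 -7.152]
wrist_torque [ 0.297  0.542 -0.026]
grip_width 14.427
q [ 0.284  0.348  1.959  0.     0.835 -0.736]
scene cup@lug [ 5.71987e+02  1.07339e+02 -1.13000e-01  1.62000e-01] 26 ring [573.6  102.53] diff [-1.60854655  4.80991215] 88
side cup@lug [ 5.73714e+02  9.99810e+01 -1.70000e-02 -2.80000e-02] 133 ring [574.42 100.89] diff [-0.70596967 -0.91327956] 200
```

Emit:
jog_arm(rows=[{"tx":0,"ty":0,"tz":-0.012,"yaw":0,"hand":0},{"tx":-0.003,"ty":-0.089,"tz":-0.012,"yaw":-3.5,"hand":0},{"tx":-0.011,"ty":-0.178,"tz":-0.012,"yaw":-7,"hand":0},{"tx":-0.0244,"ty":-0.266,"tz":-0.012,"yaw":-10.5,"hand":0},{"tx":-0.0244,"ty":-0.266,"tz":-0.012,"yaw":-10.5,"hand":0}])

```text
t: 20.05
tool_pos: [492.3, 133.0, 284.3]
eef_rot: [0.575, 3.088, 0.0]
contact_force: [0.7, 1.2, -7.3]
grip_width: 14.3
```

```bash
python3 - <<'E'
from h import *
st()
E
```

```text
t 20.05
tool_pos [492.321 132.954 284.293]
eef_rot [0.575 3.088 0.   ]
contact_force [ 0.671  1.195 -7.262]
wrist_torque [0.323 0.496 0.139]
grip_width 14.26
q [ 0.261  0.332  1.981 -0.     0.828 -0.942]
```

Emit:
jog_arm(rows=[{"tx":-0.003,"ty":-0.089,"tz":0,"yaw":-3.5,"hand":0},{"tx":-0.011,"ty":-0.178,"tz":0,"yaw":-7,"hand":0},{"tx":-0.0244,"ty":-0.266,"tz":0,"yaw":-10.5,"hand":0},{"tx":-0.0434,"ty":-0.353,"tz":0,"yaw":-14,"hand":0},{"tx":-0.0434,"ty":-0.353,"tz":0,"yaw":-14,"hand":0}])

```text
t: 20.68
tool_pos: [487.2, 112.3, 284.3]
eef_rot: [0.196, 3.135, 0.0]
contact_force: [0.7, 2.0, -6.2]
grip_width: 14.2
```

```bash
cat >> h.py <<'E'
def mom():
    s=telemetry.state();p=np.array(s['tool_pos'][:2]);F=np.array(s['contact_force']);M=np.array(s['wrist_torque'])
    r=(p-C)/1000; Rt=R.from_rotvec(s['eef_rot']).as_matrix()
    th=np.degrees(np.arctan2(Rt[1,0],Rt[0,0]))%360
    print('t',s['t'],'th',th.round(2),'pos-ideal',(p-np.array(ent(th,0)[0][:2])).round(2),'z',round(s['tool_pos'][2],2),'F tool',(Rt.T@F).round(2),'M',M.round(3),'Mz axis',round(M[2]+r[0]*F[1]-r[1]*F[0],3))
E
python3 -c "
from h import *
mom()"
```

```text
t 20.675 th 172.85 pos-ideal [ 0.22 -0.21] z 284.27 F tool [-0.49  2.03  6.17] M [0.201 0.534 0.095] Mz axis -0.082
```

Emit:
jog_arm(rows=[{"tx":-0.003,"ty":-0.089,"tz":0,"yaw":-3.5,"hand":0},{"tx":-0.011,"ty":-0.178,"tz":0,"yaw":-7,"hand":0},{"tx":-0.0244,"ty":-0.266,"tz":0,"yaw":-10.5,"hand":0},{"tx":-0.0434,"ty":-0.353,"tz":0,"yaw":-14,"hand":0},{"tx":-0.0434,"ty":-0.353,"tz":0,"yaw":-14,"hand":0}])

```text
t: 21.3
tool_pos: [487.1, 91.1, 284.2]
eef_rot: [0.187, -3.136, 0.0]
contact_force: [-0.5, 1.4, -6.9]
grip_width: 14.4
```

```bash
python3 -c "
from h import *
mom()"
```

```text
t 21.3 th 186.81 pos-ideal [ 0.2  -0.16] z 284.19 F tool [0.3  1.49 6.86] M [0.132 0.617 0.08 ] Mz axis -0.05
```

Emit:
jog_arm(rows=[{"tx":-0.003,"ty":-0.089,"tz":0,"yaw":-3.5,"hand":0},{"tx":-0.011,"ty":-0.178,"tz":0,"yaw":-7,"hand":0},{"tx":-0.0244,"ty":-0.266,"tz":0,"yaw":-10.5,"hand":0},{"tx":-0.0434,"ty":-0.353,"tz":0,"yaw":-14,"hand":0},{"tx":-0.0434,"ty":-0.353,"tz":0,"yaw":-14,"hand":0}])

```text
t: 21.92
tool_pos: [492.2, 70.4, 284.1]
eef_rot: [0.567, -3.09, 0.0]
contact_force: [-0.8, 1.4, -6.9]
grip_width: 14.2
```

```bash
python3 -c "
from h import *
mom();check(105)"
```

```text
t 21.925 th 200.8 pos-ideal [ 0.2  -0.12] z 284.15 F tool [0.29 1.56 6.92] M [-0.068  0.592  0.076] Mz axis -0.06
scene cup@lug [ 5.72994e+02  1.03286e+02 -2.90000e-02  1.30000e-02] 144 ring [573.76 102.75] diff [-0.76435976  0.53417039] 302
side cup@lug [ 5.74241e+02  1.02922e+02 -6.00000e-03  6.30000e-02] 132 ring [574.37 100.58] diff [-0.12463492  2.34520607] 264
```

Emit:
jog_arm(rows=[{"tx":-0.0015,"ty":-0.064,"tz":0,"yaw":-2.5,"hand":0},{"tx":-0.0055,"ty":-0.127,"tz":0,"yaw":-5,"hand":0},{"tx":-0.009,"ty":-0.1652,"tz":0,"yaw":-6.5,"hand":0},{"tx":-0.009,"ty":-0.1652,"tz":0,"yaw":-6.5,"hand":0}])

```text
t: 22.52
tool_pos: [496.2, 61.4, 284.2]
eef_rot: [0.744, -3.052, -0.0]
contact_force: [-1.1, 1.1, -6.8]
grip_width: 14.5
```

```bash
python3 -c "
from h import *
mom()"
```

```text
t 22.525 th 207.39 pos-ideal [0.11 0.  ] z 284.18 F tool [0.41 1.49 6.84] M [-0.099  0.541  0.073] Mz axis -0.058
```

Emit:
jog_arm(rows=[{"tx":-0.0002,"ty":-0.0255,"tz":0,"yaw":-1,"hand":0},{"tx":-0.0005,"ty":-0.0382,"tz":0,"yaw":-1.5,"hand":0},{"tx":-0.0005,"ty":-0.0382,"tz":0,"yaw":-1.5,"hand":0}])

```text
t: 22.9
tool_pos: [497.3, 59.2, 284.1]
eef_rot: [0.785, -3.042, -0.0]
contact_force: [-1.1, 0.9, -6.6]
grip_width: 14.0
```

```bash
python3 -c "
from h import *
mom()"
```

```text
t 22.9 th 208.94 pos-ideal [ 0.04 -0.05] z 284.15 F tool [0.51 1.3  6.61] M [-0.144  0.589  0.086] Mz axis -0.028
```

Continue in 1° steps until the moment rises.

Emit:
jog_arm(rows=[{"tx":0,"ty":-0.0255,"tz":0,"yaw":-1,"hand":0},{"tx":0,"ty":-0.0255,"tz":0,"yaw":-1,"hand":0},{"tx":0,"ty":-0.0255,"tz":0,"yaw":-1,"hand":0}])

```text
t: 23.28
tool_pos: [498.0, 57.8, 284.2]
eef_rot: [0.811, -3.035, 0.0]
contact_force: [-0.5, 0.5, -8.1]
grip_width: 14.3
```

```bash
python3 -c "
from h import *
mom()"
```

```text
t 23.275 th 209.94 pos-ideal [ 0.   -0.11] z 284.16 F tool [0.22 0.69 8.09] M [-0.326  0.693 -0.073] Mz axis -0.133
```

Emit:
jog_arm(rows=[{"tx":0,"ty":-0.0255,"tz":0,"yaw":-1,"hand":0},{"tx":0,"ty":-0.0255,"tz":0,"yaw":-1,"hand":0},{"tx":0,"ty":-0.0255,"tz":0,"yaw":-1,"hand":0}])

```text
t: 23.65
tool_pos: [498.7, 56.4, 284.1]
eef_rot: [0.838, -3.027, 0.0]
contact_force: [-2.3, -2.2, -7.8]
grip_width: 14.3
```

```bash
python3 -c "
from h import *
mom()"
```

```text
t 23.65 th 210.94 pos-ideal [-0.04 -0.18] z 284.12 F tool [ 3.08 -0.74  7.83] M [-0.483  0.815 -0.155] Mz axis -0.09
```

Emit:
jog_arm(rows=[{"tx":0,"ty":0.034,"tz":0,"yaw":1.3,"hand":0},{"tx":0,"ty":0.034,"tz":0.02,"yaw":1.3,"hand":0},{"tx":0,"ty":0.034,"tz":0.04,"yaw":1.3,"hand":0},{"tx":0,"ty":0.034,"tz":0.06,"yaw":1.3,"hand":0},{"tx":0,"ty":0.034,"tz":0.07,"yaw":1.3,"hand":0},{"tx":0,"ty":0.034,"tz":0.07,"yaw":1.3,"hand":0}])

```text
t: 24.4
tool_pos: [497.9, 58.3, 280.1]
eef_rot: [-0.804, 3.037, -0.0]
contact_force: [-0.8, -1.9, -4.8]
grip_width: 14.1
```

```bash
python3 -c "
from h import *
mom()"
```

```text
t 24.4 th 209.65 pos-ideal [0.17 0.01] z 280.08 F tool [ 1.68 -1.26  4.79] M [-0.54   0.485 -0.1  ] Mz axis 0.011
```

Emit:
jog_arm(rows=[{"tx":0,"ty":0,"tz":0.01,"yaw":0,"hand":0},{"tx":0,"ty":0,"tz":0.02,"yaw":0,"hand":0},{"tx":0,"ty":0,"tz":0.025,"yaw":0,"hand":0},{"tx":0,"ty":0,"tz":0.025,"yaw":0,"hand":0}])

```text
t: 24.9
tool_pos: [497.9, 58.4, 278.6]
eef_rot: [-0.804, 3.037, -0.0]
contact_force: [-1.2, -1.5, -3.9]
grip_width: 14.0
```

```bash
python3 -c "
from h import *
mom()"
```

```text
t 24.9 th 209.65 pos-ideal [0.16 0.05] z 278.62 F tool [ 1.81 -0.75  3.89] M [-0.346  0.328 -0.103] Mz axis -0.037
```

Emit:
jog_arm(rows=[{"tx":0,"ty":0,"tz":0.008,"yaw":0,"hand":0},{"tx":0,"ty":0,"tz":0.016,"yaw":0,"hand":0},{"tx":0,"ty":0,"tz":0.016,"yaw":0,"hand":0}])

```text
t: 25.28
tool_pos: [498.1, 58.4, 277.8]
eef_rot: [-0.804, 3.036, -0.0]
contact_force: [-0.5, -0.5, -1.7]
grip_width: 14.2
```

```bash
python3 -c "
from h import *
mom()"
```

```text
t 25.275 th 209.65 pos-ideal [0.31 0.05] z 277.77 F tool [ 0.74 -0.19  1.65] M [-0.128  0.067 -0.091] Mz axis -0.074
```

Emit:
jog_arm(rows=[{"tx":0,"ty":0,"tz":0.008,"yaw":0,"hand":0},{"tx":0,"ty":0,"tz":0.013,"yaw":0,"hand":0},{"tx":0,"ty":0,"tz":0.013,"yaw":0,"hand":0}])

```text
t: 25.65
tool_pos: [498.1, 58.4, 277.1]
eef_rot: [-0.804, 3.036, -0.0]
contact_force: [0.5, 0.7, 3.5]
grip_width: 14.0
```

```bash
python3 -c "
from h import *
mom()
w=check(98); a=snap('scene')
cv2.imwrite('pics/d1.png',np.hstack([a['pixels'][130:270,230:360],w['pixels'][130:270,210:340]]).repeat(3,0).repeat(3,1))"
```

```text
t 25.65 th 209.65 pos-ideal [0.36 0.09] z 277.14 F tool [-0.83  0.37 -3.46] M [ 0.03  -0.062 -0.093] Mz axis -0.125
scene cup@lug [ 5.74768e+02  1.02651e+02  2.80000e-02 -4.00000e-03] 217 ring [573.51 102.79] diff [ 1.25423273 -0.1415117 ] 328
side cup@lug [ 5.74800e+02  1.00273e+02  3.00000e-03 -4.50000e-02] 194 ring [574.53 100.48] diff [ 0.26902175 -0.211153  ] 257
```

View pics/d1.png

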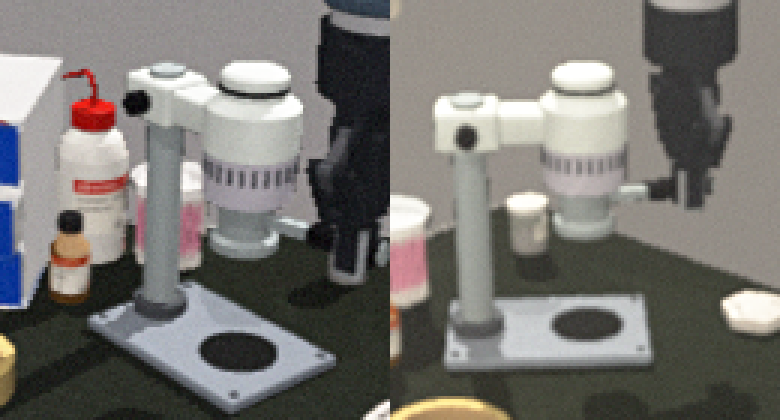

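Held by the pockets: pushing down 3.5 N doesn't move it (contact at the expected pocket height). The crops show the cup seated in the ring at (248,215) and (583,205) with the handle level. I'll relieve the push and then release.

Emit:
jog_arm(rows=[{"tx":0,"ty":0,"tz":-0.008,"yaw":0,"hand":0},{"tx":0,"ty":0,"tz":-0.008,"yaw":0,"hand":0},{"tx":0,"ty":0,"tz":-0.008,"yaw":0,"hand":10}], newtons=20)

```text
t: 26.18
tool_pos: [498.1, 58.4, 277.3]
eef_rot: [-0.804, 3.036, -0.0]
contact_force: [2.2, 0.2, 2.3]
grip_width: 14.1
```

Emit:
jog_arm(rows=[{"tx":0,"ty":0,"tz":0,"yaw":0,"hand":16},{"tx":0,"ty":0,"tz":0,"yaw":0,"hand":20},{"tx":0,"ty":0,"tz":0,"yaw":0,"hand":30},{"tx":0,"ty":0,"tz":0,"yaw":0,"hand":44},{"tx":0,"ty":0,"tz":0,"yaw":0,"hand":44},{"tx":0,"ty":0,"tz":0,"yaw":0,"hand":44},{"tx":0,"ty":0,"tz":0,"yaw":0,"hand":44}], newtons=20)

```text
t: 27.05
tool_pos: [497.8, 58.3, 277.3]
eef_rot: [-0.804, 3.037, -0.0]
contact_force: [-0.1, -0.3, -0.4]
grip_width: 44.2
```

```bash
python3 -c "
from h import *
mom()
w=check(98)"
```

```text
t 27.05 th 209.65 pos-ideal [ 0.02 -0.01] z 277.26 F tool [ 0.18 -0.19  0.37] M [-0.002  0.021  0.005] Mz axis 0.022
scene cup@lug [ 5.74671e+02  1.02145e+02  3.60000e-02 -1.30000e-02] 216 ring [573.45 102.56] diff [ 1.21780896 -0.4148821 ] 326
side cup@lug [ 5.74791e+02  9.99070e+01  5.00000e-03 -6.20000e-02] 192 ring [574.42 100.76] diff [ 0.37258826 -0.84835106] 262
```

Released, no contact. Withdraw upward, then outward.

Emit:
jog_arm(rows=[{"tx":0,"ty":0,"tz":-0.1,"yaw":0,"hand":44},{"tx":0,"ty":0,"tz":-0.35,"yaw":0,"hand":44},{"tx":0,"ty":0,"tz":-0.7,"yaw":0,"hand":44},{"tx":0.3,"ty":0,"tz":-1,"yaw":0,"hand":44},{"tx":0.9,"ty":0,"tz":-1.3,"yaw":0,"hand":44},{"tx":1.5,"ty":0,"tz":-1.5,"yaw":0,"hand":44},{"tx":1.5,"ty":0,"tz":-1.5,"yaw":0,"hand":44},{"tx":1.5,"ty":0,"tz":-1.5,"yaw":0,"hand":44}])

```text
t: 28.15
tool_pos: [420.2, 13.9, 368.1]
eef_rot: [-0.803, 3.035, -0.001]
contact_force: [-0.5, 0.6, 0.6]
grip_width: 44.3
```

```bash
python3 -c "
from h import *
mom()
w=check(98); a=snap('scene')
for s in (a,w):
    P=cloud(s); r=np.hypot(P[:,0]-C[0],P[:,1]-C[1]); q=P[(r>50)&(r<112)&(P[:,2]>105)&(P[:,2]<140)]
    if len(q)>20:
        c=q.mean(0); d=np.linalg.svd(q-c)[2][0]; print('handle',c.round(1),len(q),'angle',np.degrees(np.arctan2(d[1],d[0])).round(1),'slope',(d[2]/np.hypot(*d[:2])).round(3),np.percentile(q[:,2],[2,98]).round(1))
cv2.imwrite('pics/e1.png',np.hstack([a['pixels'][130:270,230:360],w['pixels'][130:270,210:340]]).repeat(3,0).repeat(3,1))"
```

```text
t 28.15 th 209.63 pos-ideal [-77.56 -44.46] z 368.09 F tool [ 0.1   0.73 -0.59] M [0.062 0.019 0.031] Mz axis -0.098
scene cup@lug [ 5.7399e+02  1.0209e+02  5.0000e-03 -2.4000e-02] 214 ring [573.61 102.45] diff [ 0.37778184 -0.36059324] 327
side cup@lug [ 5.75976e+02  9.99820e+01  4.10000e-02 -3.80000e-02] 196 ring [574.44 100.62] diff [ 1.54077475 -0.63821092] 267
handle [562.   92.6 123.5] 417 angle -157.0 slope 0.008 [107.  138.3]
handle [579.1  98.7 123.8] 326 angle 23.2 slope -0.01 [106.8 138.2]
```

View pics/e1.png

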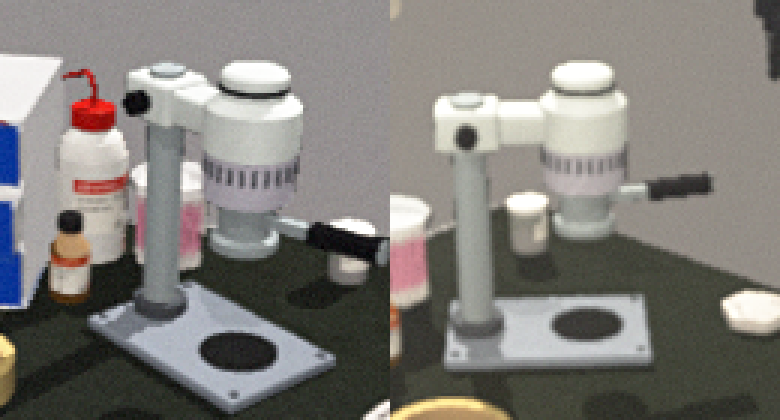

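The crops show the holder hanging under the ring at (248,230) and (583,215), with the handle level at (350,240) and (680,187) and the gripper well clear. Handing in.

```bash
python3 -c "
from h import *
print(workorder.job_done())"
```

```text
the job is handed in; nothing more can be done
None
```

The holder is hanging locked in the bayonet ring and let go, and the job is handed in; the robot's clock read about 28 s. No verdict is reported.

**What I did**
- I took the holder by its handle and lifted it level. Under the head I felt the ring's flat underside at a height close to nominal.
- Probing in 7° steps found the slots about 10° clockwise of nominal. I then pressed the holder up about 13 mm, at about 5 N above the holder's weight.
- I turned it about 62° counter-clockwise until the moment rose at the stop, at no more than about 0.16 N m. I backed off 1.3°, lowered it into the pockets, released it and withdrew.

**What the last checks showed**
- **Locked:** before release, the pockets held against a 3.5 N downward push at the predicted pocket height. The seat's position itself could not be read.
- **Centred:** after release, the camera fits put the cup's axis 0.5 to 1.7 mm from the ring's axis (limit 4 mm).
- **Level:** the tilt fits gave 0.02 to 0.06 rad (limit 0.09). These are noisy, but the holder looks level in both views.
- **Clear:** the gripper is well away and touching nothing.

**Checks that failed or disagreed**
- While the gripper partly hid the cup, some camera fits were several millimetres off. I ignored those and relied on the force readings.
- My last handle-slope fit included points from the ring and cup, so I did not use it.
- The specimen is hidden inside the ring; I take it to be in its cup because the holder stayed level and the spring bears on it.
- I never measured the bystanders' final positions. I made no contact with them that I know of.

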